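# Throw the drill jig's leaf open and feed the next piece to the stop

### The job

Get the drill jig ready for its next piece: push the jig's counterweighted leaf up by its handle, past its balance point, so that it falls back on its back stop and stays open by itself. Then push the short box section along the jig's channel, under where the leaf was, until its end is fully home against the end stop. Only push: keep the box section flat on the bed, never lifted, and leave the other things on the bench where they are.

Things in the scene. Friction and masses are not known exactly. Their poses are not given: they have to be found in the camera images.
- jig: hinged-leaf drill jig fixed to the bench, turned up to 0.22 rad. Origin on the bench under the channel's working end; x across the channel towards the hinge (away from the robot), y along the channel to its feed end (robot's left), z up. Grey base plate 18 mm thick; its top is the bed the piece slides on. Base x -70 to 160, y -82 to 82 mm round the leaf; 92 mm wide along the feed end, to y = 242 mm
- leaf (a joint): angle of the leaf, rad: 0 = down, level over the channel; grows as its front edge rises; 1.6 = open against the back stop. Balance point about 0.78: below it the leaf falls shut, above it it falls open by itself and stays. Opening takes about 4 N of level push (jig +x) on the handle at first, ever less up to the balance point; the hinge is damped
- leaf_handle (a point): middle of the handle's black grip bar, on its axis: 18 mm thick, along jig y, sleeve 58 mm long, on two 10 mm uprights 36 mm either side, at the leaf's front edge. With the leaf down it is 150 mm from the hinge axis towards jig -x and 92 mm above that axis, 150 mm above the bench. It moves on a circle of 176 mm radius about the hinge, up and then over away from the robot
- leaf_hinge (a point): middle of the leaf's hinge axis (along jig y): jig x = 100, y = 0, 58 mm above the bench, between lugs 75 mm high at y = +-49 to +-63 mm. The leaf is a plate 145 x 90 x 10 mm, towards jig -x when down. A pad 30 x 70 mm under it then hangs in the channel (jig y -35 to 35 mm), 24 mm above the bed: the piece cannot pass. Open, leaf and pad stand upright beyond jig x = 75 mm
- counterweight (a point): middle of the counterweight, a steel cylinder 40 mm across and 76 mm long on two arms fixed to the leaf: 85 mm from the hinge axis, above it with the leaf down; it swings over and hangs behind the hinge (jig +x) with the leaf open
- end_stop (a point): middle of the top edge of the end stop's face: an upright steel block across the channel's right end, 34 mm high above the bed; its face, at jig y = -55 mm, looks to jig +y
- feed_end (a point): middle of the channel's open left end, on the bed (jig y = 235 mm, 18 mm above the bench). The channel runs straight from here to the end stop between two steel guide strips, inner faces 43 mm apart, each 14 mm wide and 10 mm high above the bed
- piece_center (a point): centre of the workpiece, a black steel box-section offcut 40 x 110 x 30 mm (x, y, z) lying in the channel between the guide strips, near the feed end at the start; its y runs along its length and the channel. 0.2 to 0.4 kg; both ends open, walls 3 mm. On the bed its centre is 33 mm and its top 48 mm above the bench
- piece: the same workpiece: origin under its centre, on the bed
- nest_home (a point): where piece_center is when the piece is fully home, its end at the end stop: jig x 0, y 0, 33 mm above the bench
- bushing_1: bystander: small brass bushing, 32 mm across, 28 mm high, in front of the jig; origin under its centre
- bushing_2: bystander: wide grey bushing, 42 mm across, 14 mm high, in front of the jig; origin under its centre
- bolt_1: bystander: hex bolt 69 mm long, lying behind the channel; origin under its middle
- wood_block: bystander: beech block 62 x 130 x 42 mm, left of the jig; origin under its centre
- spacer: bystander: brown ring 30 mm across, 10 mm high, on the beech block; origin under its centre
- angle_bracket: bystander: small steel angle 40 x 60 x 50 mm, left of the jig; origin under its centre
There are look-alikes about, which are no part of the job. What is shaped like the piece but purple or yellow is not meant.

How it is judged:
By the outcome, as a careful person would: the job done as asked, in the order asked, and still so for the second after the job is handed in, with the robot touching nothing.
It also fails if it takes over 48 s, if anything falls off the work surface, if the arm or the gripper's body presses on something with over 40 N, if the wrist force passes 120 N, or if a joint passes its speed limit or range.

### The arm

A 6-joint arm with a two-finger parallel gripper is mounted at the origin on a cart in front of the work surface, level with it; the furniture and walls round the work are solid. World frame = base frame: x ahead of the robot, y to its left, z up, the work surface at z = 0. Lengths are in m, angles in degrees, forces in N, time in s.
With the tool pointing down it reaches from about 0.275 to 0.85 m from the base axis. Payload 5.2 kg.
Tool frame: the origin (TCP) lies between the finger pads; the fingertips stand 25 mm ahead of it and the grasp point (between the pads) lies 6 mm ahead of it; z points along the fingers, y is the direction in which the jaws open and shut (so a half turn about z gives the same grasp; the last joint's range is limited). The gripper opens to 85 mm and grips with 20 to 120 N. Pads are 22 mm wide; open, the fingers measure 114 mm over their backs; the gripper's body (76 mm by 85 mm) begins 54 mm behind the grasp point. The pads swing forward as they close: fully open they stand 13 mm farther back than shut.
Start: joints at [-77.223, 14.817, 87.949, -0, 77.235, -11.62], TCP at [0.227, -0.501, 0.256] pointing down, gripper open.
Joint ranges: [-179.93, 179.93], [-52.35, 119.4], [10.71, 147.94], [-69.91, 249.91], [12.55, 155.21], [-178.61, 178.61]. Speed limits (degrees/s): [147.25, 147.25, 180, 180, 180, 180].

### API

Orientations are given as a 3x3 rotation matrix whose columns are the frame's x, y, z axes.
In Python, from bench import observe, capture, hand_in gives the robot as it stands.
- The arm moves only by the tool arm_command, never from a script. Its argument "steps" is a list of rows, each an object of numbers: "fingers": the opening, from 0 (shut) to 1 (fully open); "x", "y", "z": the shift along the world's x, y, z in mm; "rx", "ry", "rz": the turn, a rotation vector about the world's x, y, z in degrees. A call has 1 to 10 rows; each row is the pose to reach, as a shift and turn from the pose commanded when the call began; what a row does not reach only later rows make up. A row lasts 1/8 s, in which the tool goes at most 62.5 mm and 10.7 degrees, less where a joint would pass 70% of its speed; a pose out of reach is approached as far as the arm can. A call with a gripper value outside its range is refused whole. The fingers move at their own pace and stop on an object; the grip force is fixed at half the most. Time passes only in rows, so rows that repeat a pose let the fingers close. It gives the time, the measured TCP pose, the force and the opening at its end, in the units of the state.
- observe(): the state, without advancing time (a new reading comes with each control period).
- capture(name): name is "scene" or "top" or "wrist"; returns a dict with "pixels" (384x512x3 uint8, red, green, blue), "fx", "fy", "cx", "cy" (pixels), "T" (4x4, takes a point from camera to world coordinates). Camera axes: x right, y down, z forward; pixel columns grow to the right and rows downward; lengths in m; the calibration is good to about 2 mm. A picture is of the moment at which its call begins. There is no depth.
- hand_in(): hands the job in, once; it reports no verdict.
The state is a dict: "clock": time; "qpos": joint angles; "dq": joint speeds; "joint_torque": joint torques, N m; "ee_pos": TCP position; "tcp_rot": TCP orientation; "ft_force": force on the tool from outside, world axes, zero at the start; "wrist_torque": the same for the moment, N m; "finger_gap": opening from 0.0 (shut) to 1.0 (fully open).
Only numpy, scipy, OpenCV 4.12 (cv2) and the standard library are available. Lean on these libraries where they do the work, as an engineer would, in place of code of your own. Each camera call takes 0.05 s, during which the arm holds its last target. There are 200 camera calls.

## Working session

There is one attempt and no reset: what is moved stays moved. The work goes in short steps, Python scripts to look and compute and a tool call to move; the robot and the scene stay as the last step left them, time stands still between calls to the robot, and variables do not carry over. Pictures are saved under pics/ and viewed, about 8 in all and at most 12, crops included, and the job is handed in when it is done.

Besides the shell and the picture viewer there is one more tool, called after ">>>" by a JSON object that holds its "op" and its "data". arm_command: Moves the arm, as the interface text tells. Its arguments: {"type":"object","properties":{"steps":{"type":"array","items":{"type":"object","properties":{"fingers":{"type":"number"},"x":{"type":"number"},"y":{"type":"number"},"z":{"type":"number"},"rx":{"type":"number"},"ry":{"type":"number"},"rz":{"type":"number"}}}}},"required":["steps"]}

```bash
mkdir -p pics; cat > h.py <<'E'
import numpy as np, cv2
from bench import observe, capture, hand_in
def snap(n,f):
    c=capture(n); np.savez('pics/'+f+'.npz',**{k:np.array(v) for k,v in c.items()})
    cv2.imwrite('pics/'+f+'.png',cv2.cvtColor(c['pixels'],cv2.COLOR_RGB2BGR)); return c
def load(f): return dict(np.load('pics/'+f+'.npz'))
def ray(c,u,v):
    d=np.array([(u-c['cx'])/c['fx'],(v-c['cy'])/c['fy'],1.]); T=c['T']; return T[:3,3],T[:3,:3]@d
def onz(c,u,v,z):
    o,d=ray(c,u,v); return o+d*(z-o[2])/d[2]
def proj(c,p):
    T=c['T']; q=T[:3,:3].T@(np.asarray(p)-T[:3,3]); return np.array([q[0]/q[2]*c['fx']+c['cx'],q[1]/q[2]*c['fy']+c['cy']])
E
python3 - <<'E'
from h import *
a=snap('scene','s0');b=snap('top','t0')
im=np.vstack([cv2.imread('pics/s0.png'),cv2.imread('pics/t0.png')])
print(a['T'],b['T'],a['fx'],b['fx']);print(observe())
E
```

```text
[[-6.42853589e-01 -4.55173911e-01  6.16081142e-01 -1.06460835e-01]
 [-7.65988561e-01  3.82934115e-01 -5.16355486e-01  6.27244597e-01]
 [-8.86940556e-04 -8.03852085e-01 -5.94828579e-01  8.10220137e-01]
 [ 0.00000000e+00  0.00000000e+00  0.00000000e+00  1.00000000e+00]] [[ 0.01076612 -0.99794391  0.0631826   0.50737248]
 [-0.99938607 -0.00863186  0.03395556  0.01616174]
 [-0.03334036 -0.06350938 -0.99742417  1.11104728]
 [ 0.          0.          0.          1.        ]] 372.21490834400845 374.35210363744284
{'clock': 0.1, 'qpos': array([-7.72233526e+01,  1.48559486e+01,  8.80064863e+01, -8.94975783e-04,
        7.72363756e+01, -1.16192047e+01]), 'dq': array([ 0.0791078 , -0.01976314, -0.16411085, -0.09541278,  0.08657707,
       -0.07716351]), 'joint_torque': array([ 1.81748583e-03, -4.46970212e+01, -2.91247362e+01, -2.10425933e-04,
        6.40134938e-03, -4.09948001e-06]), 'ee_pos': array([ 0.22708814, -0.50042886,  0.25553792]), 'tcp_rot': array([[ 9.10712200e-01,  4.13041319e-01, -3.96247027e-04],
       [ 4.13041375e-01, -9.10710714e-01,  1.67849769e-03],
       [ 3.32422484e-04, -1.69229474e-03, -9.99998513e-01]]), 'ft_force': array([-0.18121469,  0.60075239,  0.14625104]), 'wrist_torque': array([ 0.02054046,  0.00279915, -0.00474107]), 'finger_gap': 1.0023148484531808}
```

View pics/s0.png

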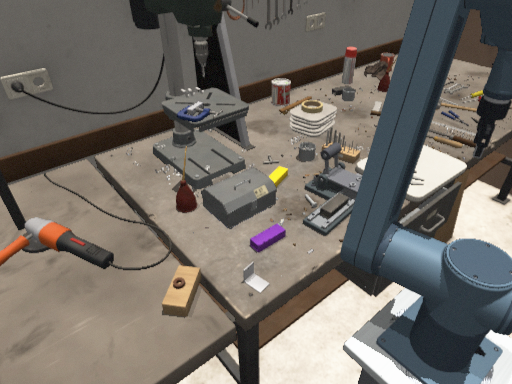

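View pics/t0.png

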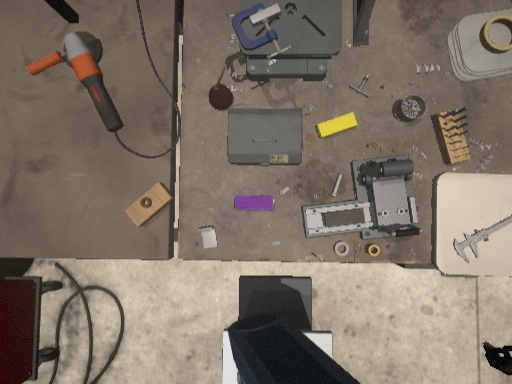

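The scene view shows the jig at about (340,190), partly behind the arm. The top view shows it at (305–420, 155–240). The piece candidates are the purple box (254,203), the yellow box (337,125), and a black/grey one in the channel at about (345,215). Only the one in the channel fits. I'll enlarge both views to confirm it.

```bash
python3 - <<'E'
import cv2
t=cv2.imread('pics/t0.png')[145:265,295:430]; s=cv2.imread('pics/s0.png')[120:250,290:370]
cv2.imwrite('pics/c1.png',cv2.resize(t,None,fx=5.9,fy=5,interpolation=3)[:600,:800] if 0 else cv2.resize(t,None,fx=5,fy=5,interpolation=2))
E
```

```text
(no output)
```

View pics/c1.png

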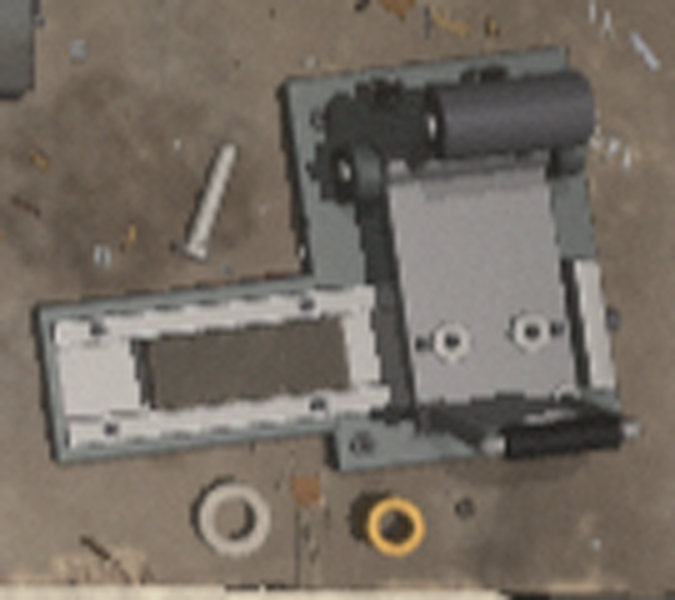

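The dark box in the channel (crop 140–350, 320–408) is between the guide strips and near the feed end, so it's the piece. The handle's black bar runs from (505,440) to (620,430) in the crop. Next I'll compute poses.

```bash
cat >> h.py <<'E'
def P(c,X,Y,z): return onz(c,295+X/5-.4,145+Y/5-.4,z)
E
python3 - <<'E'
from h import *
np.set_printoptions(precision=4,suppress=True)
c=load('t0')
base={(160,82):(288,85),(160,-82):(565,48),(-70,82):(340,468),(46,242):(40,308),(-46,242):(58,462)}
J=np.array(list(base))/1000; W=np.array([P(c,*p,.018)[:2] for p in base.values()])
# rigid fit
mj,mw=J.mean(0),W.mean(0); U,S,V=np.linalg.svd((J-mj).T@(W-mw)); R=(V.T@np.diag([1,np.sign(np.linalg.det(V.T@U.T))])@U.T); t=mw-R@mj
print('jig',t,np.arctan2(R[1,0],R[0,0]),'res mm',(W-(J@R.T+t))*1000)
np.savez('jig.npz',R=R,t=t)
def tj(p): return R.T@(p[:2]-t)
for k,z in {(150,345):.048,(343,318):.048,(350,382):.048,(158,408):.048,(507,440):.15,(620,430):.15,(55,322):.028,(68,440):.028,(590,325):.052}.items(): p=P(c,*k,z); print(k,p,tj(p))
print('handle exp',t+R@[-.05,0],'hinge',t+R@[.1,0])
E
```

```text
jig [ 0.4991 -0.3175] 0.12846108299366393 res mm [[-3.1121 -0.7986]
 [-1.4475  2.1237]
 [ 3.7171  0.0788]
 [-0.8381 -1.2576]
 [ 1.6806 -0.1462]]
(150, 345) [ 0.4926 -0.1322  0.048 ] [0.0173 0.1846]
(343, 318) [ 0.5089 -0.2401  0.048 ] [0.0197 0.0755]
(350, 382) [ 0.4731 -0.2438  0.048 ] [-0.0163  0.0764]
(158, 408) [ 0.4573 -0.1367  0.048 ] [-0.0183  0.1847]
(507, 440) [ 0.4482 -0.2971  0.15  ] [-0.0478  0.0267]
(620, 430) [ 0.454  -0.3534  0.15  ] [-0.0494 -0.0299]
(55, 322) [ 0.5049 -0.0807  0.028 ] [0.0361 0.2341]
(68, 440) [ 0.4375 -0.0883  0.028 ] [-0.0317  0.2352]
(590, 325) [ 0.5065 -0.3756  0.052 ] [-0.0001 -0.0585]
handle exp [ 0.4495 -0.3239] hinge [ 0.5982 -0.3047]
```

>>> {"op": "arm_command", "data": {"steps": [{"fingers": 0, "x": 45, "y": 42, "z": 0, "rz": -5}, {"fingers": 0, "x": 90, "y": 85, "z": 0, "rz": -10}, {"fingers": 0, "x": 135, "y": 128, "z": 0, "rz": -17}, {"fingers": 0, "x": 178, "y": 170, "z": 0, "rz": -17}, {"fingers": 0, "x": 178, "y": 170, "z": -50, "rz": -17}, {"fingers": 0, "x": 178, "y": 170, "z": -100, "rz": -17}, {"fingers": 0, "x": 178, "y": 170, "z": -100, "rz": -17}, {"fingers": 0, "x": 178, "y": 170, "z": -100, "rz": -17}]}}

```text
$.steps[0]: bad value
```

```bash
python3 - <<'E'
from h import *
o=observe();print(o['ee_pos'],o['tcp_rot'],o['ft_force'],o['finger_gap'],o['clock'])
J=np.load('jig.npz');print(J['R'].T@(o['ee_pos'][:2]-J['t']))
snap('wrist','w1');snap('scene','s1')
w=cv2.imread('pics/w1.png');s=cv2.resize(cv2.imread('pics/s1.png')[120:250,290:380],None,fx=3,fy=384/130)
cv2.imwrite('pics/m1.png',np.hstack([w,s]))
E
```

```text
[ 0.22708814 -0.50042886  0.25553792] [[ 9.10712200e-01  4.13041319e-01 -3.96247027e-04]
 [ 4.13041375e-01 -9.10710714e-01  1.67849769e-03]
 [ 3.32422484e-04 -1.69229474e-03 -9.99998513e-01]] [-0.18121469  0.60075239  0.14625104] 1.0023148484531808 0.1
[-0.29317876 -0.14659459]
```

View pics/m1.png

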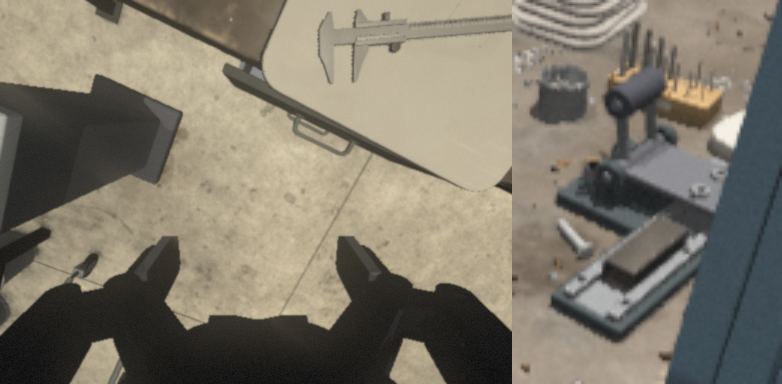

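The move was refused, so the arm hasn't moved. The picture still shows the start view, with the piece and jig clear of anything. I'll retry with every key given in each row.

>>> {"op": "arm_command", "data": {"steps": [{"fingers": 0.0, "x": 45, "y": 42, "z": 0, "rx": 0, "ry": 0, "rz": -5}, {"fingers": 0.0, "x": 90, "y": 85, "z": 0, "rx": 0, "ry": 0, "rz": -10}, {"fingers": 0.0, "x": 135, "y": 128, "z": 0, "rx": 0, "ry": 0, "rz": -17}, {"fingers": 0.0, "x": 178, "y": 170, "z": 0, "rx": 0, "ry": 0, "rz": -17}, {"fingers": 0.0, "x": 178, "y": 170, "z": -50, "rx": 0, "ry": 0, "rz": -17}, {"fingers": 0.0, "x": 178, "y": 170, "z": -100, "rx": 0, "ry": 0, "rz": -17}, {"fingers": 0.0, "x": 178, "y": 170, "z": -100, "rx": 0, "ry": 0, "rz": -17}, {"fingers": 0.0, "x": 178, "y": 170, "z": -100, "rx": 0, "ry": 0, "rz": -17}]}}

```text
clock: 1.2
ee_pos: [0.4057, -0.3318, 0.1578]
tcp_rot: [[0.992, 0.128, 0.001], [0.128, -0.992, -0.001], [0.001, 0.001, -1.0]]
ft_force: [-0.8, -0.5, 0.2]
finger_gap: -0.001
```

```bash
python3 - <<'E'
from h import *
o=observe();J=np.load('jig.npz');print(o['ee_pos'],J['R'].T@(o['ee_pos'][:2]-J['t']))
c=snap('wrist','w1');
for p in [(-.05,.029,.15),(-.05,-.029,.15)]: print(proj(c,np.r_[J['R']@p[:2]+J['t'],p[2]]))
E
```

```text
[ 0.4057123  -0.33179232  0.15776562] [-0.09442273 -0.00223077]
[191.67841571 171.86504293]
[310.72366708 171.77628663]
```

View pics/w1.png

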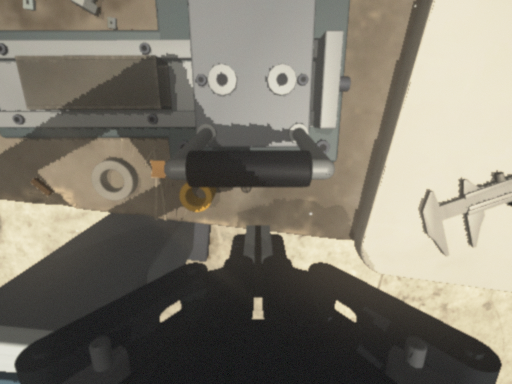

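The wrist view shows the shut fingers at (258,235), centred in front of the grip bar at (187–312,168). The predicted bar position, 192–311 at row 172, agrees. I'll push along the arc to about 40°.

>>> {"op": "arm_command", "data": {"steps": [{"fingers": 0.0, "x": 14, "y": 2, "z": 0, "rx": 0, "ry": 0, "rz": 0}, {"fingers": 0.0, "x": 24, "y": 3, "z": 0, "rx": 0, "ry": 0, "rz": 0}, {"fingers": 0.0, "x": 33, "y": 4, "z": 13, "rx": 0, "ry": 0, "rz": 0}, {"fingers": 0.0, "x": 43, "y": 6, "z": 25, "rx": 0, "ry": 0, "rz": 0}, {"fingers": 0.0, "x": 53, "y": 7, "z": 36, "rx": 0, "ry": 0, "rz": 0}, {"fingers": 0.0, "x": 64, "y": 9, "z": 46, "rx": 0, "ry": 0, "rz": 0}, {"fingers": 0.0, "x": 76, "y": 10, "z": 55, "rx": 0, "ry": 0, "rz": 0}, {"fingers": 0.0, "x": 89, "y": 12, "z": 63, "rx": 0, "ry": 0, "rz": 0}, {"fingers": 0.0, "x": 103, "y": 14, "z": 69, "rx": 0, "ry": 0, "rz": 0}, {"fingers": 0.0, "x": 118, "y": 16, "z": 75, "rx": 0, "ry": 0, "rz": 0}]}}

```text
clock: 2.5
ee_pos: [0.5245, -0.3144, 0.2316]
tcp_rot: [[0.992, 0.129, 0.001], [0.129, -0.992, 0.0], [0.001, -0.0, -1.0]]
ft_force: [-0.5, 0.0, 0.2]
finger_gap: 0.001
```

>>> {"op": "arm_command", "data": {"steps": [{"fingers": 0.0, "x": 14, "y": 2, "z": 4, "rx": 0, "ry": 0, "rz": 0}, {"fingers": 0.0, "x": 29, "y": 4, "z": 7, "rx": 0, "ry": 0, "rz": 0}, {"fingers": 0.0, "x": 45, "y": 6, "z": 9, "rx": 0, "ry": 0, "rz": 0}, {"fingers": 0.0, "x": 60, "y": 8, "z": 9, "rx": 0, "ry": 0, "rz": 0}, {"fingers": 0.0, "x": 60, "y": 8, "z": 9, "rx": 0, "ry": 0, "rz": 0}]}}

```text
clock: 3.12
ee_pos: [0.5842, -0.3064, 0.2396]
tcp_rot: [[0.992, 0.13, -0.0], [0.13, -0.992, 0.001], [-0.0, -0.001, -1.0]]
ft_force: [-0.4, -0.0, -0.9]
finger_gap: 0.001
```

```bash
python3 - <<'E'
from h import *
o=observe();J=np.load('jig.npz');print(o['ee_pos'],J['R'].T@(o['ee_pos'][:2]-J['t']),o['ft_force'])
snap('wrist','w2');snap('top','t2')
w=cv2.imread('pics/w2.png')[:,60:400];s=cv2.resize(cv2.imread('pics/t2.png')[130:265,295:430],(384,384))
cv2.imwrite('pics/m2.png',np.hstack([w,s]))
E
```

```text
[ 0.58424571 -0.30638086  0.23963862] [8.58950176e-02 9.97395991e-05] [-0.43026292 -0.00333378 -0.90521889]
```

View pics/m2.png

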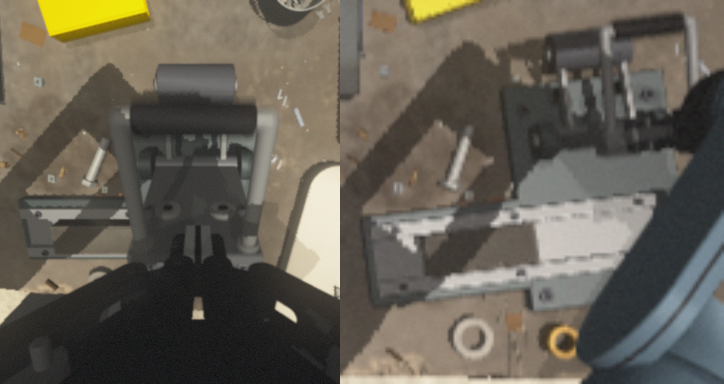

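The leaf is past balance and falling open: the bar, at (195,118) in the wrist view, is far beyond the fingers. Now I'll retreat and go down behind the piece.

>>> {"op": "arm_command", "data": {"steps": [{"fingers": 0.0, "x": -20, "y": 0, "z": 30, "rx": 0, "ry": 0, "rz": 0}, {"fingers": 0.0, "x": -60, "y": 0, "z": 40, "rx": 0, "ry": 0, "rz": 0}, {"fingers": 0.0, "x": -75, "y": 53, "z": 40, "rx": 0, "ry": 0, "rz": 0}, {"fingers": 0.0, "x": -88, "y": 106, "z": 40, "rx": 0, "ry": 0, "rz": 0}, {"fingers": 0.0, "x": -101, "y": 160, "z": 40, "rx": 0, "ry": 0, "rz": 0}, {"fingers": 0.0, "x": -114, "y": 212, "z": 40, "rx": 0, "ry": 0, "rz": 0}, {"fingers": 0.0, "x": -114, "y": 212, "z": -15, "rx": 0, "ry": 0, "rz": 0}, {"fingers": 0.0, "x": -114, "y": 212, "z": -70, "rx": 0, "ry": 0, "rz": 0}, {"fingers": 0.0, "x": -114, "y": 212, "z": -120, "rx": 0, "ry": 0, "rz": 0}, {"fingers": 0.0, "x": -114, "y": 212, "z": -120, "rx": 0, "ry": 0, "rz": 0}]}}

```text
clock: 4.47
ee_pos: [0.466, -0.0938, 0.1175]
tcp_rot: [[0.992, 0.128, -0.008], [0.128, -0.992, 0.003], [-0.007, -0.004, -1.0]]
ft_force: [0.2, 0.2, -0.5]
finger_gap: 0.001
```

```bash
python3 - <<'E'
from h import *
o=observe();J=np.load('jig.npz');print(o['ee_pos'],J['R'].T@(o['ee_pos'][:2]-J['t']),o['ft_force'])
c=snap('wrist','w3');snap('top','t3')
W=lambda x,y,z:np.r_[J['R']@[x,y]+J['t'],z]
for p in [(.02,.185,.048),(-.02,.185,.048)]: print(proj(c,W(*p)))
w=cv2.imread('pics/w3.png')[:,100:];s=cv2.resize(cv2.imread('pics/t3.png')[130:265,295:430],(384,384))
cv2.imwrite('pics/m3.png',np.hstack([w,s]))
E
```

```text
[ 0.46599671 -0.09381218  0.11753968] [-0.00414787  0.22606555] [ 0.24557185  0.16173824 -0.45521654]
[313.0757522 180.7338057]
[309.99779498 230.83315456]
```

View pics/m3.png

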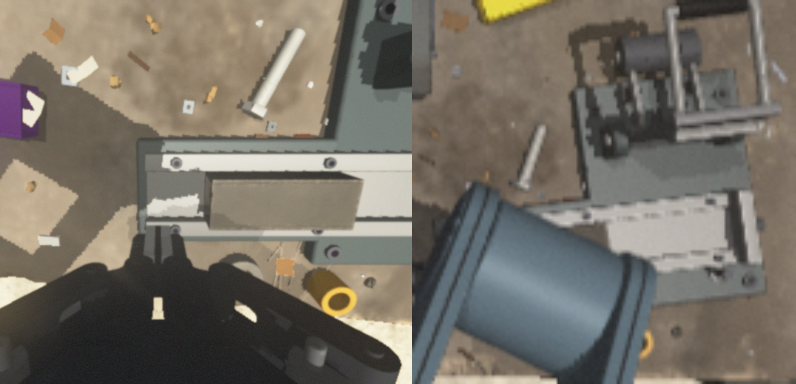

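The leaf is open. The piece's left end is at wrist (308,178–228), and the prediction of (311,181–231) agrees. I'll descend behind it and start the push.

>>> {"op": "arm_command", "data": {"steps": [{"fingers": 0.0, "x": 4, "y": 0, "z": -30, "rx": 0, "ry": 0, "rz": 0}, {"fingers": 0.0, "x": 4, "y": 0, "z": -57, "rx": 0, "ry": 0, "rz": 0}, {"fingers": 0.0, "x": 4, "y": 0, "z": -57, "rx": 0, "ry": 0, "rz": 0}, {"fingers": 0.0, "x": 5.3, "y": -10, "z": -57, "rx": 0, "ry": 0, "rz": 0}, {"fingers": 0.0, "x": 6.6, "y": -20, "z": -57, "rx": 0, "ry": 0, "rz": 0}, {"fingers": 0.0, "x": 7.9, "y": -30, "z": -57, "rx": 0, "ry": 0, "rz": 0}, {"fingers": 0.0, "x": 9.2, "y": -40, "z": -57, "rx": 0, "ry": 0, "rz": 0}, {"fingers": 0.0, "x": 10.5, "y": -50, "z": -57, "rx": 0, "ry": 0, "rz": 0}, {"fingers": 0.0, "x": 11.7, "y": -60, "z": -57, "rx": 0, "ry": 0, "rz": 0}]}}

```text
clock: 5.7
ee_pos: [0.4811, -0.1542, 0.0645]
tcp_rot: [[0.992, 0.128, 0.001], [0.128, -0.992, 0.002], [0.001, -0.002, -1.0]]
ft_force: [-1.2, 9.5, 11.0]
finger_gap: 0.0
```

```bash
python3 - <<'E'
from h import *
o=observe();J=np.load('jig.npz');print(o['ee_pos'],J['R'].T@(o['ee_pos'][:2]-J['t']),o['ft_force'],o['clock'])
snap('wrist','w4')
E
```

```text
[ 0.48109017 -0.15418864  0.06452516] [0.0030865  0.16425298] [-1.24042008  9.45325037 11.03813176] 5.7
```

View pics/w4.png

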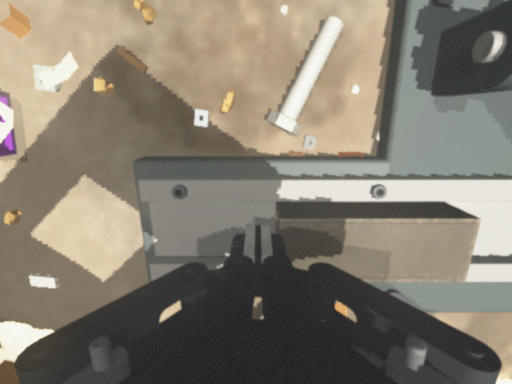

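```bash
python3 - <<'E'
from h import *
J=np.load('jig.npz');c=load('w4');o=observe()
tj=lambda p:np.round((J['R'].T@(p[:2]-J['t']))*1000,1)
for u,v in [(277,219),(277,281),(480,218),(472,282)]: print(tj(onz(c,u,v,.048)))
T=o['tcp_rot'];p=o['ee_pos']
for d in (0,.006,.025,.038): print(d,proj(c,p+T[:,2]*d))
print(observe()['ft_force'],observe()['wrist_torque'])
E
```

```text
[ 19.2 152.8]
[-20.1 152. ]
[19.8 41.7]
[-20.7  37. ]
0 [258.7711521  260.82015918]
0.006 [258.73398952 254.7628445 ]
0.025 [258.63419958 238.49758279]
0.038 [258.57823576 229.37576015]
[-0.50511435  5.81185649  9.08379307] [1.0639965  0.25771093 0.00158734]
```

The piece has moved to y≈97 and sits flat against the fingers. The 11 N upward force suggests the tips reach lower than I assumed and are touching down. I'll back off, raise 12 mm and carry on.

>>> {"op": "arm_command", "data": {"steps": [{"fingers": 0.0, "x": -1.3, "y": 10, "z": 0, "rx": 0, "ry": 0, "rz": 0}, {"fingers": 0.0, "x": -1.3, "y": 10, "z": 6, "rx": 0, "ry": 0, "rz": 0}, {"fingers": 0.0, "x": -1.3, "y": 10, "z": 12, "rx": 0, "ry": 0, "rz": 0}, {"fingers": 0.0, "x": -3.3, "y": 8, "z": 12, "rx": 0, "ry": 0, "rz": 0}, {"fingers": 0.0, "x": -3.3, "y": 8, "z": 12, "rx": 0, "ry": 0, "rz": 0}]}}

```text
clock: 6.38
ee_pos: [0.4775, -0.1472, 0.0754]
tcp_rot: [[0.992, 0.129, 0.0], [0.129, -0.992, -0.0], [0.0, 0.0, -1.0]]
ft_force: [0.3, -0.2, -0.1]
finger_gap: -0.003
```

The force is zero with the fingers clear. To be sure the tips still overlap the piece's end whichever tip length is right, I'll drop 8 mm and push a short way, then check.

>>> {"op": "arm_command", "data": {"steps": [{"fingers": 0.0, "x": 0, "y": 0, "z": -8, "rx": 0, "ry": 0, "rz": 0}, {"fingers": 0.0, "x": 0, "y": 0, "z": -8, "rx": 0, "ry": 0, "rz": 0}, {"fingers": 0.0, "x": 0, "y": 0, "z": -8, "rx": 0, "ry": 0, "rz": 0}, {"fingers": 0.0, "x": 0.8, "y": -6, "z": -8, "rx": 0, "ry": 0, "rz": 0}, {"fingers": 0.0, "x": 1.5, "y": -12, "z": -8, "rx": 0, "ry": 0, "rz": 0}, {"fingers": 0.0, "x": 2.3, "y": -18, "z": -8, "rx": 0, "ry": 0, "rz": 0}, {"fingers": 0.0, "x": 3.1, "y": -24, "z": -8, "rx": 0, "ry": 0, "rz": 0}, {"fingers": 0.0, "x": 3.8, "y": -30, "z": -8, "rx": 0, "ry": 0, "rz": 0}]}}

```text
clock: 7.38
ee_pos: [0.4813, -0.1769, 0.0674]
tcp_rot: [[0.992, 0.129, -0.0], [0.129, -0.992, 0.001], [-0.0, -0.001, -1.0]]
ft_force: [-0.7, 3.4, 2.4]
finger_gap: 0.001
```

```bash
python3 - <<'E'
from h import *
o=observe();J=np.load('jig.npz');print(o['ee_pos'],J['R'].T@(o['ee_pos'][:2]-J['t']),o['ft_force'],o['clock'])
snap('wrist','w5')
E
```

```text
[ 0.48132403 -0.17692459  0.06737936] [0.00040578 0.14167442] [-0.70647396  3.38000475  2.41648938] 7.375
```

View pics/w5.png

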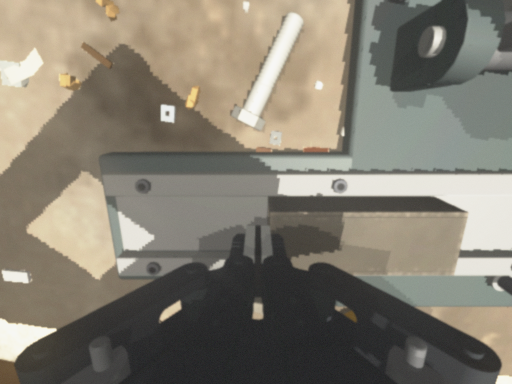

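The piece's end is at (270,210–275) against the fingers, the push is smooth, and the forces are low. About 75 mm is left, so I'll push 66.

>>> {"op": "arm_command", "data": {"steps": [{"fingers": 0.0, "x": 0.9, "y": -7, "z": 0, "rx": 0, "ry": 0, "rz": 0}, {"fingers": 0.0, "x": 1.8, "y": -14, "z": 0, "rx": 0, "ry": 0, "rz": 0}, {"fingers": 0.0, "x": 2.7, "y": -21, "z": 0, "rx": 0, "ry": 0, "rz": 0}, {"fingers": 0.0, "x": 3.6, "y": -28, "z": 0, "rx": 0, "ry": 0, "rz": 0}, {"fingers": 0.0, "x": 4.5, "y": -35, "z": 0, "rx": 0, "ry": 0, "rz": 0}, {"fingers": 0.0, "x": 5.4, "y": -42, "z": 0, "rx": 0, "ry": 0, "rz": 0}, {"fingers": 0.0, "x": 6.3, "y": -49, "z": 0, "rx": 0, "ry": 0, "rz": 0}, {"fingers": 0.0, "x": 7.2, "y": -55, "z": 0, "rx": 0, "ry": 0, "rz": 0}, {"fingers": 0.0, "x": 7.9, "y": -61, "z": 0, "rx": 0, "ry": 0, "rz": 0}, {"fingers": 0.0, "x": 8.5, "y": -66, "z": 0, "rx": 0, "ry": 0, "rz": 0}]}}

```text
clock: 8.68
ee_pos: [0.4899, -0.2433, 0.0673]
tcp_rot: [[0.992, 0.129, -0.0], [0.129, -0.992, -0.0], [-0.0, 0.0, -1.0]]
ft_force: [-0.8, 2.9, 1.6]
finger_gap: -0.0
```

>>> {"op": "arm_command", "data": {"steps": [{"fingers": 0.0, "x": 0.3, "y": -2, "z": 0, "rx": 0, "ry": 0, "rz": 0}, {"fingers": 0.0, "x": 0.5, "y": -4, "z": 0, "rx": 0, "ry": 0, "rz": 0}, {"fingers": 0.0, "x": 0.5, "y": -4, "z": 0, "rx": 0, "ry": 0, "rz": 0}]}}

```text
clock: 9.05
ee_pos: [0.4905, -0.2471, 0.0673]
tcp_rot: [[0.992, 0.129, 0.0], [0.129, -0.992, -0.0], [0.0, 0.0, -1.0]]
ft_force: [-0.7, 1.9, 0.4]
finger_gap: -0.003
```

>>> {"op": "arm_command", "data": {"steps": [{"fingers": 0.0, "x": 0.3, "y": -2, "z": 0, "rx": 0, "ry": 0, "rz": 0}, {"fingers": 0.0, "x": 0.3, "y": -2, "z": 0, "rx": 0, "ry": 0, "rz": 0}]}}

```text
clock: 9.3
ee_pos: [0.4907, -0.2491, 0.0673]
tcp_rot: [[0.992, 0.129, 0.0], [0.129, -0.992, -0.0], [-0.0, 0.0, -1.0]]
ft_force: [0.7, 1.5, 0.9]
finger_gap: 0.0
```

Jig y is now about 69, so contact with the stop should come within a few mm. I'll use small steps.

>>> {"op": "arm_command", "data": {"steps": [{"fingers": 0.0, "x": 0.2, "y": -1, "z": 0, "rx": 0, "ry": 0, "rz": 0}, {"fingers": 0.0, "x": 0.3, "y": -2, "z": 0, "rx": 0, "ry": 0, "rz": 0}, {"fingers": 0.0, "x": 0.3, "y": -2, "z": 0, "rx": 0, "ry": 0, "rz": 0}]}}

```text
clock: 9.68
ee_pos: [0.491, -0.251, 0.0673]
tcp_rot: [[0.992, 0.129, 0.0], [0.129, -0.992, -0.0], [0.0, 0.0, -1.0]]
ft_force: [0.1, 1.7, 0.8]
finger_gap: -0.003
```

>>> {"op": "arm_command", "data": {"steps": [{"fingers": 0.0, "x": 0.2, "y": -1, "z": 0, "rx": 0, "ry": 0, "rz": 0}, {"fingers": 0.0, "x": 0.2, "y": -1, "z": 0, "rx": 0, "ry": 0, "rz": 0}]}}

```text
clock: 9.93
ee_pos: [0.4912, -0.252, 0.0673]
tcp_rot: [[0.992, 0.129, -0.0], [0.129, -0.992, -0.0], [-0.0, 0.0, -1.0]]
ft_force: [-0.5, 2.4, 0.2]
finger_gap: -0.0
```

>>> {"op": "arm_command", "data": {"steps": [{"fingers": 0.0, "x": 0.2, "y": -1, "z": 0, "rx": 0, "ry": 0, "rz": 0}, {"fingers": 0.0, "x": 0.2, "y": -1, "z": 0, "rx": 0, "ry": 0, "rz": 0}]}}

```text
clock: 10.18
ee_pos: [0.4914, -0.253, 0.0673]
tcp_rot: [[0.992, 0.129, 0.0], [0.129, -0.992, -0.0], [0.0, 0.0, -1.0]]
ft_force: [-1.2, 1.8, 0.9]
finger_gap: 0.002
```

>>> {"op": "arm_command", "data": {"steps": [{"fingers": 0.0, "x": 0.2, "y": -1, "z": 0, "rx": 0, "ry": 0, "rz": 0}, {"fingers": 0.0, "x": 0.2, "y": -1, "z": 0, "rx": 0, "ry": 0, "rz": 0}]}}

```text
clock: 10.42
ee_pos: [0.4916, -0.254, 0.0673]
tcp_rot: [[0.992, 0.129, 0.0], [0.129, -0.992, -0.0], [0.0, 0.0, -1.0]]
ft_force: [-0.8, 2.2, 0.8]
finger_gap: -0.004
```

>>> {"op": "arm_command", "data": {"steps": [{"fingers": 0.0, "x": 0.2, "y": -1, "z": 0, "rx": 0, "ry": 0, "rz": 0}, {"fingers": 0.0, "x": 0.2, "y": -1, "z": 0, "rx": 0, "ry": 0, "rz": 0}]}}

```text
clock: 10.68
ee_pos: [0.4917, -0.2545, 0.0673]
tcp_rot: [[0.992, 0.129, -0.0], [0.129, -0.992, 0.001], [-0.0, -0.001, -1.0]]
ft_force: [-0.7, 4.7, 2.6]
finger_gap: -0.004
```

```bash
python3 - <<'E'
from h import *
o=observe();J=np.load('jig.npz');print(o['ee_pos'],J['R'].T@(o['ee_pos'][:2]-J['t']),o['ft_force'],o['clock'])
snap('wrist','w6')
E
```

```text
[ 0.49168967 -0.25446542  0.0672638 ] [0.00075241 0.06344458] [-0.72401746  4.70189974  2.57533647] 10.675
```

View pics/w6.png

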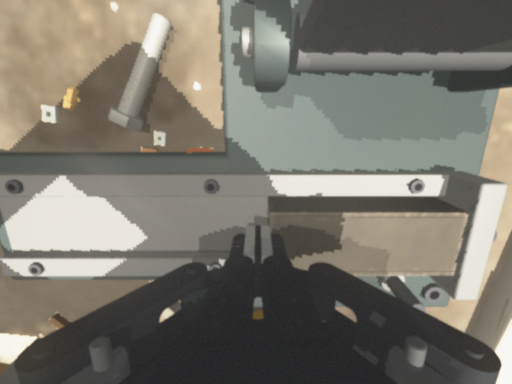

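The piece's far end at (465,210–275) meets the end-stop block. The force jumped to 4.7 N and the tool stalled. I'll press slightly more to confirm.

>>> {"op": "arm_command", "data": {"steps": [{"fingers": 0.0, "x": 0.2, "y": -1.5, "z": 0, "rx": 0, "ry": 0, "rz": 0}, {"fingers": 0.0, "x": 0.2, "y": -1.5, "z": 0, "rx": 0, "ry": 0, "rz": 0}, {"fingers": 0.0, "x": 0.2, "y": -1.5, "z": 0, "rx": 0, "ry": 0, "rz": 0}]}}

```text
clock: 11.1
ee_pos: [0.4917, -0.2546, 0.0672]
tcp_rot: [[0.992, 0.129, -0.001], [0.129, -0.992, 0.003], [-0.001, -0.003, -1.0]]
ft_force: [0.3, 8.6, 4.1]
finger_gap: -0.007
```

The stall is solid: 0.1 mm of travel for 1.5 mm commanded, at 8.6 N. I'll back off along the channel, then lift and move clear.

>>> {"op": "arm_command", "data": {"steps": [{"fingers": 0.0, "x": -1.3, "y": 10, "z": 0, "rx": 0, "ry": 0, "rz": 0}, {"fingers": 0.0, "x": -3.9, "y": 30, "z": 0, "rx": 0, "ry": 0, "rz": 0}, {"fingers": 0.0, "x": -4, "y": 32, "z": 50, "rx": 0, "ry": 0, "rz": 0}, {"fingers": 0.0, "x": -4, "y": 32, "z": 105, "rx": 0, "ry": 0, "rz": 0}, {"fingers": 0.0, "x": -4, "y": 32, "z": 160, "rx": 0, "ry": 0, "rz": 0}, {"fingers": 0.0, "x": -40, "y": 70, "z": 180, "rx": 0, "ry": 0, "rz": 0}, {"fingers": 0.0, "x": -60, "y": 120, "z": 180, "rx": 0, "ry": 0, "rz": 0}, {"fingers": 0.0, "x": -80, "y": 170, "z": 180, "rx": 0, "ry": 0, "rz": 0}, {"fingers": 0.0, "x": -100, "y": 220, "z": 180, "rx": 0, "ry": 0, "rz": 0}, {"fingers": 0.0, "x": -100, "y": 220, "z": 180, "rx": 0, "ry": 0, "rz": 0}]}}

```text
clock: 12.35
ee_pos: [0.3899, -0.0331, 0.2473]
tcp_rot: [[0.991, 0.133, 0.0], [0.133, -0.991, 0.0], [0.0, -0.0, -1.0]]
ft_force: [0.2, -0.2, 0.6]
finger_gap: 0.001
```

```bash
python3 - <<'E'
from h import *
o=observe();print(o['ee_pos'],o['ft_force'],o['clock'])
snap('top','t7')
cv2.imwrite('pics/m7.png',cv2.resize(cv2.imread('pics/t7.png')[145:265,295:430],None,fx=5,fy=5,interpolation=2))
E
```

```text
[ 0.38989653 -0.03313901  0.24726253] [ 0.24401072 -0.15213934  0.60314987] 12.35
```

View pics/m7.png

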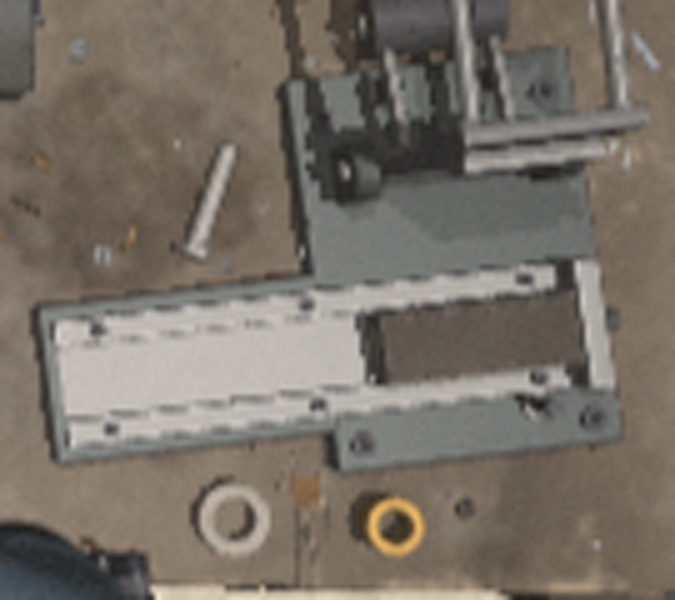

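The piece (crop 375–580, 295–380) is against the end stop, the leaf stands open, and the bolt and bushings haven't moved. I'll check the piece position numerically and hand in.

```bash
python3 - <<'E'
from h import *
J=np.load('jig.npz');c=load('t7')
for q in [(383,315),(576,291),(585,358),(390,382)]: print(np.round(J['R'].T@(P(c,*q,.048)[:2]-J['t'])*1000,1))
print(hand_in())
E
```

```text
[18.7 53.1]
[ 19.4 -55. ]
[-18.2 -54.6]
[-18.9  54.4]
the job is handed in; nothing more can be done
None
```

The jig is ready: the leaf stands open on its back stop, and the piece is home against the end stop. I handed in just after the 12.35 s mark, well under the 48 s limit.

**What I did:** I pushed the leaf up by its grip bar with shut fingers, past its balance point, and it fell open by itself. I then pushed the black box section along the channel to the end stop, backed off and moved the arm clear.

**Last checks:**
- **Piece:** its ends measured at jig y of about −55 and +54 mm, so it is home to within about 1 mm. The final push stalled at about 8.6 N, with 0.1 mm of travel for 1.5 mm commanded.
- **Leaf:** the last top picture shows it open, but I didn't measure its angle.
- **Other things:** the bolt and both bushings are where they were. I didn't compare the beech block, spacer or angle bracket with the first pictures, but the arm never went near them.
- **Robot:** it touches nothing, and the measured force is near zero.

**What went wrong:**
- The first arm command was refused because its rows left out some values, so nothing moved.
- Early in the piece push the force reached about 9.5 N sideways and 11 N upward on the tool. I think the fingertips were too low or dragging on the piece's end. I backed off, raised the tool slightly and carried on, with the force at about 2–3 N until the end stop.

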